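# Index the swivel board holder under the microscope

## Robot

A 7-joint arm with a two-finger parallel gripper is mounted at the origin on the work surface. World frame = base frame: x ahead of the robot, y to its left, z up, the work surface at z = 0. Lengths are in m, angles in rad, forces in N, time in s.
With the tool pointing down it reaches from about 0.4 to 0.85 m from the base axis. Payload 4.5 kg.
Tool frame: the origin (TCP) lies midway between the tips of the shut fingers; the grasp point (between the pads) lies 19 mm behind it; z points along the fingers, y is the direction in which the jaws open and shut (so a half turn about z gives the same grasp; the last joint's range is limited). The gripper opens to 88 mm and grips with 3 to 60 N. Pads are 18 mm wide; open, the fingers measure 123 mm over their backs; the gripper's body (75 mm by 187 mm) begins 45 mm behind the grasp point.
Start: joints at [1.289, 0.689, -0.195, 1.565, 0.157, 0.902, -0.215], TCP at [0.194, -0.594, 0.239] pointing down, gripper open.
Joint ranges: [-3.01, 3.01], [-0.46, 2.08], [-1.47, 1.51], [0.13, 2.56], [-1, 4.14], [0.04, 2.09], [-2.66, 2.66]. Speed limits (rad/s): [2.57, 2.57, 3.14, 3.14, 3.14, 3.14, 3.14].

## Interface

Orientations are given as a unit quaternion [x, y, z, w].
In Python, from plant import get_state, snapshot, finish_job, regions_of gives the robot as it stands.
- The arm moves only by the tool send_rows, never from a script. Its argument "series" is a list of rows, each an object of numbers: "grip": the opening, from 0 (shut) to 1 (fully open); "dx", "dy", "dz": the shift along the tool's x, y, z in mm; "turn": the turn about the tool's z in rad. A call has 1 to 20 rows; each row shifts and turns the commanded pose from where the row before left it, along the tool's axes as they then stand; what a row does not reach is not made up. A row lasts 1/10 s, in which the tool goes at most 50 mm and 8.59 degrees, less where a joint would pass 70% of its speed; a pose out of reach is approached as far as the arm can. A call is refused whole if a number of a shift passes 50 or a number of a turn 0.15, either way. A call with a gripper value outside its range is refused whole. The fingers move at their own pace and stop on an object; "force" is the grip in N (left out, the last holds). Time passes only in rows, so rows that do not move let the fingers close. It gives the time, the measured TCP pose, the force and the opening at its end, in the units of the state.
- get_state(): the state, without advancing time (a new reading comes with each control period).
- snapshot(name): name is "side" or "top" or "wrist"; returns a dict with "img" (420x560x3 uint8, red, green, blue), "depth" (420x560 float32, m along the optical axis (not along the pixel's ray), 0 where there is no reading), "fov_y" (degrees; the focal length in pixels is half the picture's height over the tangent of half this angle, whatever the lens; pixels are square), "cx", "cy" (the principal point, pixels), "R" (3x3) and "t" (3): a world point X has camera coordinates R X + t. Camera axes: x right, y down, z forward; pixel columns grow to the right and rows downward; lengths in m; the calibration is good to about 2 mm. The wrist camera is an equidistant fisheye: a pixel r from the principal point sees the ray r / f radians off the axis. A picture is of the moment at which its call begins.
- finish_job(): hands the job in, once; it reports no verdict.
Trained networks look in a picture, given as the dict that the camera call returned (one of the last four; its "shot" number tells which), for a name from the list of things; names that differ only in an ending like _2 or _b are one class to them, and where a whole thing is asked for, a point or a joint stands for the part that bears it (a point fixed in the world has none). Each returns a list of dicts, best first, with "score" (0 to 1); they miss things now and then, are a little off and sometimes report something else, mostly with a low value. They report only what shows in the picture. A call takes as long as a camera call.
- regions_of(picture, target): "pixels" (420x560 bool, what is visible of it) and "extent" ([left, top, right, bottom] in pixels, round what is visible of it).
The state is a dict: "clock": time; "q": joint angles; "qd": joint speeds; "joint_torque": joint torques, N m; "tool_pos": TCP position; "eef_rot": TCP orientation; "contact_force": force on the tool from outside, world axes, zero at the start; "moment": the same for the moment, N m; "opening": opening from 0.0 (shut) to 1.0 (fully open).
Only numpy, scipy, OpenCV 4.12 (cv2) and the standard library are available. Lean on these libraries where they do the work, as an engineer would, in place of code of your own. Each camera call takes 0.05 s, during which the arm holds its last target.

## Task

Bring the circuit board under the microscope: pull the sprung knob of the swivel board holder up so that its pin comes out, swing the holder round by the knob, and let the pin drop fully home in the notch that holds the board under the microscope. Do not knock the other things on the bench about.

Things in the scene. Friction and masses are not known exactly. Their poses are not given: they have to be found in the camera images.
- holder: Fixed base: dark steel disc, 252 mm wide, 20 mm high. Origin on the swivel axis at table height, z up; its -x side faces the robot. There it bears a steel index arc, 78-122 mm from the axis, top 36 mm up: a wide gap in the middle (the pin, 10 mm thick, round-ended, starts there and can swing 0.33 rad either side of -x) and a 17 mm notch at 0.96 rad each side: one for the microscope, one for the hood.
- swivel (a joint): Turning head, an aluminium bar on a hub. Positive: counter-clockwise from above; 0: knob on the holder's -x side, board on its +x side; notches at +/-0.96, stops at +/-1.3 rad. Friction 0.15 N m: stays where left. The knob is 100 mm from the axis at one end, the board's centre 130 mm from it at the opposite end: the knob goes left as the board goes right.
- plunger (a joint): Lift of the sprung plunger in m: 0 fully home in gap or notch, 0.0145 resting on top of the arc, 0.024 its upper stop. It must be over 0.016 to swing clear, so lift it about 0.020. A spring pulls it down with about 4.5 N when home and 9 N at the top.
- knob_mid (a point): Middle of the plunger's knob, which is gripped: upright black round knob, 36 mm in diameter, 42 mm tall; this point is on its axis, 21 mm below its top, 97 mm above the table when home. Below it is only the head's arm with a 26 mm wide bush, top 70 mm above the table. The knob turns with the head, not by itself.
- board_mid (a point): Centre of the top of the green circuit board (100 x 90 mm with its clamp jaws), 60 mm above the table, at the head's other end.
- scope_focus (a point): The point under the microscope's lens where the board's centre belongs, 60 mm above the table, 130 mm from the swivel axis, opposite its notch. The fixed microscope (white, black lens and eyepieces, steel post, 295 mm tall) stands behind the holder, left or right, the fume hood (116 mm aluminium dome on a post) opposite. The lens is 75 mm above this point.
- spool: Solder spool, grey, 64 mm wide, 50 mm high, standing beside the holder; origin under its middle. Loose: leave alone.
- flux: White bottle, 44 mm wide, 100 mm tall, standing beside the holder; origin under its middle. Loose: leave alone.
- driver: Screwdriver, 170 mm long, lying in front of the holder, roughly across; origin under its middle. Loose: leave alone.
- meter: Yellow hand-held meter, 170 x 85 x 36 mm, lying on the left of the bench; origin under its middle. Loose: leave alone.
- tray: Clear parts tray, 160 x 110 x 30 mm, on the right of the bench; origin under its middle. Loose: leave alone.
- brush: Brush, 160 mm long, lying on the left; origin under its middle. Loose: leave alone.
- tape: Roll of amber tape, 90 mm across, 22 mm high, lying on the right; origin under its middle. Loose: leave alone.

How it is judged:
On the way:
1. the plunger is lifted clear of the arc while the head is still in the loading gap (value of joint plunger above 0.0155 m and value of joint swivel between -0.45 and 0.45 rad), for 0.05 s.
At the end, for the whole second after the job is handed in: The board's centre is within 12 mm (level) of the point under the microscope, the plunger is fully home (within 3 mm) in that notch, the head is still (horizontal distance between board_mid and scope_focus below 0.012 m and value of joint plunger below 0.003 m and velocity of joint swivel between -0.05 and 0.05 rad/s); the robot touches nothing.
It fails at once if a loose thing beside the job (spool, bottle, screwdriver, meter, tray, brush or tape) is knocked more than 40 mm from its place (distance of any of spool, flux, driver, meter, tray, brush, tape from where it was at the start of the episode above 0.04 m).
It also fails if it takes over 38 s, if anything falls off the work surface, if the arm or the gripper's body presses on something with over 40 N, if the wrist force passes 120 N, or if a joint passes its speed limit or range.

## Working session

There is one attempt and no reset: what is moved stays moved. The work goes in short steps, Python scripts to look and compute and a tool call to move; the robot and the scene stay as the last step left them, time stands still between calls to the robot, and variables do not carry over. Pictures are saved under pics/ and viewed, and the job is handed in when it is done.

Besides the shell and the picture viewer there is one more tool, called after "Request:" in YAML: its name, and indented under it one key for each argument. send_rows: Moves the arm, as the interface text tells. Its arguments: {"type":"object","properties":{"series":{"type":"array","items":{"type":"object","properties":{"grip":{"type":"number"},"dx":{"type":"number"},"dy":{"type":"number"},"dz":{"type":"number"},"turn":{"type":"number"}}}},"force":{"type":"number"}},"required":["series"]}

```bash
ls; mkdir -p pics
python3 - <<'E'
from plant import *
import cv2,numpy as np,pickle
s=get_state();print({k:np.round(v,3).tolist() for k,v in s.items()})
d={}
for n in ["top","side"]:
    p=snapshot(n);d[n]=p
    cv2.imwrite(f"pics/{n}0.png",cv2.cvtColor(p["img"],cv2.COLOR_RGB2BGR))
    print(n,p["fov_y"],p["cx"],p["cy"],np.round(p["R"],3).tolist(),p["t"])
pickle.dump(d,open("p0.pkl","wb"))
def w(p,m):
    f=210/np.tan(np.radians(p["fov_y"]/2))
    v,u=np.nonzero(m&(p["depth"]>0));z=p["depth"][v,u]
    c=np.c_[(u-p["cx"])/f*z,(v-p["cy"])/f*z,z]
    return (c-p["t"])@p["R"]
for n in d:
  for o in ["holder","swivel","knob_mid","board_mid","spool","flux","driver","meter","tray"]:
    for r in regions_of(d[n],o)[:1]:
        X=w(d[n],r["pixels"])
        print(n,o,round(r["score"],2),r["extent"],np.round(np.median(X,0),3),np.round(np.percentile(X,[2,98],axis=0),3).tolist() if len(X) else "")
print(get_state()["clock"])
E
```

```text
pics
{'clock': 0.0, 'q': [1.289, 0.69, -0.195, 1.566, 0.157, 0.902, -0.215], 'qd': [-0.001, -0.0, 0.001, 0.001, -0.001, 0.0, 0.0], 'joint_torque': [-0.001, -52.756, -1.267, -15.343, -0.053, 0.006, 0.0], 'tool_pos': [0.194, -0.594, 0.238], 'eef_rot': [0.988, 0.157, -0.0, -0.001], 'contact_force': [0.413, -0.312, -0.443], 'moment': [0.028, -0.001, 0.05], 'opening': 0.997}
top 45.401617312995945 280.5720011085476 205.06697707485145 [[-0.026, -1.0, -0.006], [-0.997, 0.027, -0.066], [0.066, 0.004, -0.998]] [0.04005206 0.55065409 1.5810418 ]
side 53.826770538473745 282.4647451786079 211.7012845594901 [[-0.992, -0.125, 0.001], [-0.075, 0.593, -0.802], [0.1, -0.796, -0.598]] [0.52478794 0.09562309 1.01777404]
top holder 0.97 [219.6, 136.2, 299.0, 237.5] [0.587 0.112 0.04 ] [[0.47, -0.014, 0.014], [0.735, 0.209, 0.113]]
top swivel 0.91 [220.4, 140.2, 281.6, 232.3] [0.615 0.119 0.055] [[0.483, 0.042, 0.041], [0.742, 0.198, 0.118]]
top board_mid 0.89 [219.4, 138.3, 279.4, 230.9] [0.615 0.12  0.055] [[0.484, 0.043, 0.041], [0.744, 0.198, 0.118]]
top spool 0.83 [181.1, 209.1, 200.2, 227.4] [0.52 
[... 726 characters left out ...]
.21, 0.117]]
side knob_mid 0.84 [285.6, 209.5, 306.7, 242.8] [0.493 0.066 0.104] [[0.476, -0.074, -0.001], [0.527, 0.075, 0.119]]
side board_mid 0.91 [174.1, 203.8, 308.0, 270.2] [0.592 0.128 0.055] [[0.479, 0.048, 0.03], [0.744, 0.21, 0.117]]
side flux 0.8 [251.4, 178.0, 264.1, 210.0] [ 0.606 -0.091  0.052] [[0.588, -0.107, 0.005], [0.628, -0.083, 0.1]]
side driver 0.64 [307.4, 217.6, 325.5, 245.7] [0.435 0.008 0.022] [[0.413, -0.035, 0.004], [0.458, 0.045, 0.026]]
side meter 0.58 [169.1, 363.1, 281.7, 420.0] [0.576 0.471 0.036] [[0.486, 0.422, 0.018], [0.649, 0.503, 0.043]]
side tray 0.74 [286.0, 134.5, 335.7, 163.1] [ 0.487 -0.444  0.016] [[0.409, -0.514, 0.001], [0.569, -0.38, 0.03]]
1.0
```

View pics.

View pics/top0.png

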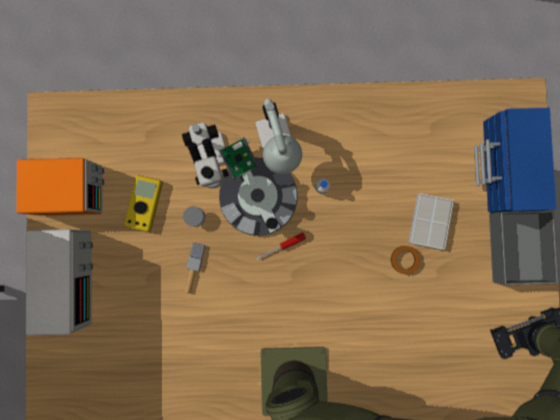

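View pics/side0.png

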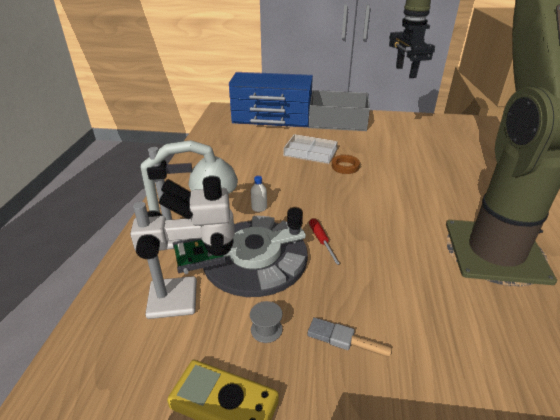

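Run:
```python
import cv2,numpy as np,pickle
d=pickle.load(open("p0.pkl","rb"))
for n,(a,b,c,e) in {"top":(170,90,370,270),"side":(150,60,350,310)}.items():
    cv2.imwrite(f"pics/{n}0z.png",cv2.resize(cv2.cvtColor(d[n]["img"][b:e,a:c],cv2.COLOR_RGB2BGR),None,fx=[3,2.4][n=="side"],fy=[3,2.4][n=="side"],interpolation=cv2.INTER_CUBIC))
```

```text
(no output)
```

View pics/top0z.png

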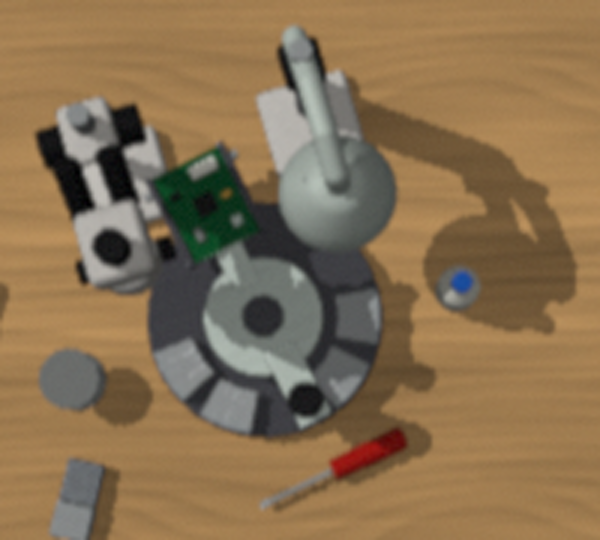

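View pics/side0z.png

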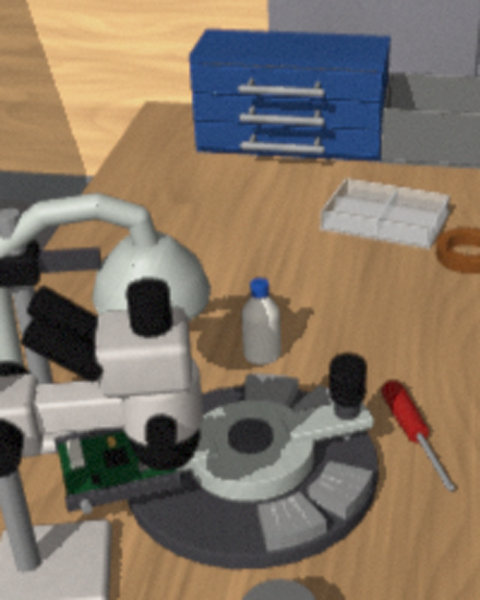

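The top view shows the knob at pixel (272,223), the board at (238,157), the microscope on the left at (207,165), and the hood on the right at (283,155). The board therefore has to go left, which means the swivel turns positive and the knob moves towards -y. Next I'll measure the axis, the notch angle and the obstacle heights.

```bash
cat > h.py <<'E'
import numpy as np
def cloud(p,m=None):
    f=210/np.tan(np.radians(p["fov_y"]/2))
    if m is None: m=np.ones(p["depth"].shape,bool)
    v,u=np.nonzero(m&(p["depth"]>0));z=p["depth"][v,u]
    c=np.c_[(u-p["cx"])/f*z,(v-p["cy"])/f*z,z]
    return (c-p["t"])@p["R"],p["img"][v,u]
def proj(p,X):
    f=210/np.tan(np.radians(p["fov_y"]/2))
    c=np.atleast_2d(X)@p["R"].T+p["t"]
    return np.c_[f*c[:,0]/c[:,2]+p["cx"],f*c[:,1]/c[:,2]+p["cy"]]
E
python3 - <<'E'
import numpy as np,pickle,cv2
from h import *
from scipy.optimize import least_squares
d=pickle.load(open("p0.pkl","rb"))
for n in d:
    X,C=cloud(d[n])
    # knob top
    k=(np.hypot(X[:,0]-.493,X[:,1]-.066)<.04)&(X[:,2]>.085)&(C.max(1)<70)
    print(n,"knob",k.sum(),X[k].min(0),X[k].max(0),np.median(X[k],0))
    t=k&(X[:,2]>.112); print(" top mean",X[t].mean(0),(X[t].min(0)+X[t].max(0))/2)
    # hub height
    k=(np.hypot(X[:,0]-.58,X[:,1]-.105)<.02); print(" hubcap z",np.percentile(X[k,2],[5,50,95]))
    k=(X[:,0]>.6)&(X[:,0]<.8)&(abs(X[:,1]-.03)<.12)&(X[:,2]>.13)
    print(" hood/others high", np.percentile(X[k],[1,50,99],axis=0).round(3).tolist())
# ortho images at plane z=.036 and .02 from top colour
for n in d:
  p=d[n]
  for z in(.036,.02):
    xs=np.arange(.76,.42,-.0006);ys=np.arange(.27,-.07,-.0006)
    g=np.stack(np.meshgrid(xs,ys,indexing='ij'),-1).reshape(-1,2)
    uv=proj(p,np.c_[g,np.full(len(g),z)]).astype(np.float32).reshape(len(xs),len(ys),2)
    im=cv2.remap(p["img"],uv[...,0],uv[...,1],cv2.INTER_CUBIC)
    cv2.imwrite(f"pics/o_{n}_{int(z*1000)}.png",im[...,::-1])
E
```

```text
top knob 101 [0.47722218 0.03702677 0.11022715] [0.50738616 0.07026052 0.1250052 ] [0.49205777 0.05454075 0.11717924]
 top mean [0.49222343 0.05339486 0.11777302] [0.49216954 0.05354842 0.11862874]
 hubcap z [0.04710103 0.05685094 0.06292269]
 hood/others high [[0.637, -0.036, 0.159], [0.691, 0.024, 0.204], [0.797, 0.069, 0.266]]
side knob 257 [0.4762259  0.04389627 0.08517361] [0.51131692 0.07542376 0.11969594] [0.49322457 0.06737555 0.10984059]
 top mean [0.49328674 0.06063431 0.11676598] [0.49260884 0.05966001 0.11586824]
 hubcap z [0.04688692 0.05687313 0.0592697 ]
 hood/others high [[0.638, 0.002, 0.157], [0.715, 0.041, 0.207], [0.799, 0.067, 0.265]]
```

View pics/o_top_36.png

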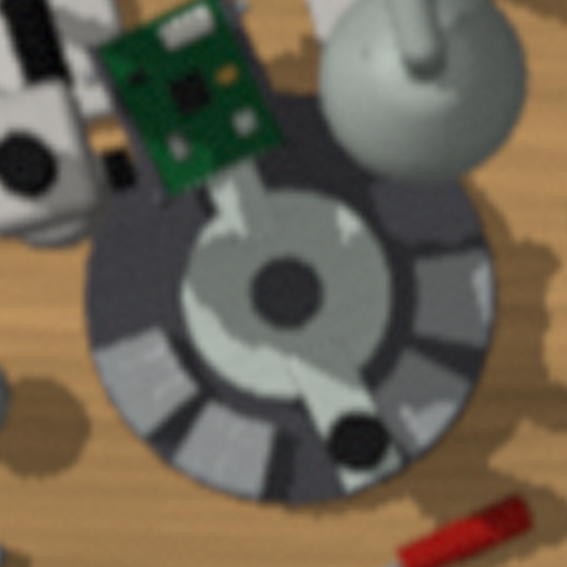

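View pics/o_side_36.png

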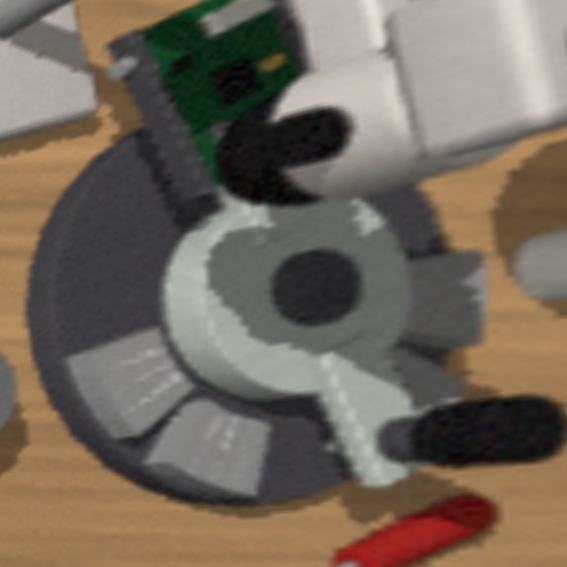

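Run:
```python
import numpy as np,pickle,cv2
from h import *
from scipy.optimize import least_squares
d=pickle.load(open("p0.pkl","rb"))
p=d["top"];g=cv2.cvtColor(p["img"],cv2.COLOR_RGB2GRAY).astype(np.float32)
hsv=cv2.cvtColor(p["img"],cv2.COLOR_RGB2HSV)
S=hsv[...,1].astype(np.float32)
def samp(img,X): 
    uv=proj(p,X).astype(np.float32)
    return cv2.remap(img,uv[:,0:1],uv[:,1:2],cv2.INTER_LINEAR)[:,0]
# disc edge: saturation jump wood->steel, along rays, z=.02 plane
c=np.array([.58,.096])
pts=[]
for a in np.radians(np.arange(0,360,4)):
    r=np.arange(.105,.15,.0005);X=np.c_[c[0]+r*np.cos(a),c[1]+r*np.sin(a),np.full(len(r),.02)]
    s=cv2.GaussianBlur(samp(S,X)[None],(0,0),3)[0];gr=np.gradient(s);i=gr.argmax()
    if gr[i]>.6: pts.append(X[i,:2])
pts=np.array(pts)
f=least_squares(lambda q:np.hypot(*(pts-q[:2]).T)-.126,[*c],loss='soft_l1',f_scale=.001)
c=f.x;print("axis",c,len(pts),np.median(abs(f.fun)))
k=np.array([.4922,.0535]);v=k-c;print("knob r",np.hypot(*v),"ang from -x",np.degrees(np.arctan2(-v[1],-v[0])))
# knob centre from dark blob in top image on top plane z=.118
X,C=None,None
u0=proj(p,[.4922,.0535,.118])[0];print(u0)
m=np.zeros(g.shape,np.uint8);y0,x0=int(u0[1]),int(u0[0]);m[y0-10:y0+11,x0-10:x0+11]=(p["img"].max(2)[y0-10:y0+11,x0-10:x0+11]<45)
n,l,st,ce=cv2.connectedComponentsWithStats(m);print(st[1:],ce[1:])
# arc profile
A=np.radians(np.arange(-110,111,.5));out=[]
for a in A:
    r=np.arange(.090,.112,.002);out.append(samp(g,np.c_[c[0]-r*np.cos(a),c[1]-r*np.sin(a),np.full(len(r),.036)]).mean())
out=np.array(out)
for i in range(0,len(A),4):print(int(np.degrees(A[i]).round()),int(out[i]),end="; ")
np.save("axis.npy",c)
```

```text
axis [0.58425019 0.09726127] 80 0.00117558844477509
knob r 0.10192294485861692 ang from -x 25.42672615828797
[271.46350882 222.97393586]
[[266 219  12   9  83]] [[271.63855422 222.90361446]]
-110 60; -108 60; -106 60; -104 61; -102 61; -100 61; -98 62; -96 62; -94 61; -92 61; -90 62; -88 62; -86 63; -84 62; -82 62; -80 62; -78 62; -76 70; -74 99; -72 128; -70 137; -68 141; -66 144; -64 142; -62 138; -60 138; -58 137; -56 137; -54 141; -52 143; -50 139; -48 137; -46 122; -44 82; -42 47; -40 40; -38 45; -36 78; -34 121; -32 137; -30 139; -28 139; -26 139; -24 139; -22 143; -20 142; -18 140; -16 140; -14 139; -12 139; -10 137; -8 114; -6 67; -4 42; -2 40; 0 41; 2 50; 4 59; 6 61; 8 63; 10 63; 12 62; 14 57; 16 50; 18 42; 20 31; 22 26; 24 26; 26 24; 28 24; 30 26; 32 32; 34 43; 36 63; 38 84; 40 93; 42 108; 44 123; 46 118; 48 108; 50 102; 52 99; 54 96; 56 92; 58 92; 60 92; 62 89; 64 73; 66 50; 68 42; 70 42; 72 50; 74 70; 76 88; 78 92; 80 92; 82 92; 84 92; 86 92; 88 93; 90 93; 92 95; 94 96; 96 94; 98 92; 100 91; 102 81; 104 59; 106 48; 108 53; 110 59;
```

Request:
send_rows:
  series:
    - {"dx":26.9,"dy":-29.1,"grip":1}
    - {"dx":26.9,"dy":-29.1}
    - {"dx":26.9,"dy":-29.1}
    - {"dx":26.9,"dy":-29.1}
    - {"dx":26.9,"dy":-29.1}
    - {"dx":26.9,"dy":-29.1}
    - {"dx":26.9,"dy":-29.1}
    - {"dx":26.9,"dy":-29.1}
    - {"dx":26.9,"dy":-29.1}
    - {"dx":26.9,"dy":-29.1}
    - {"dx":26.9,"dy":-29.1}
    - {"dx":26.9,"dy":-29.1}
    - {"dx":26.9,"dy":-29.1}
    - {"dx":26.9,"dy":-29.1}
    - {"dx":26.9,"dy":-29.1}
    - {"dx":26.9,"dy":-29.1}
    - {"dx":26.9,"dy":-29.1}
    - {"dx":26.9,"dy":-29.1}
  force: 30

```text
schema error: expected keys grip, dx, dy, dz, turn
```

Request:
send_rows:
  series:
    - {"turn":-0.142}
    - {"turn":-0.142}
    - {"turn":-0.142}
    - {"turn":-0.142}
    - {"turn":-0.142}
    - {"turn":-0.142}
    - {"turn":-0.142}
    - {"turn":-0.142}
    - {"turn":-0.142}
    - {"turn":-0.142}
    - {"turn":-0.142}
    - {"turn":-0.142}
    - {"turn":-0.142}
    - {"turn":-0.142}
    - {"turn":-0.142}
    - {"dx":0}

```text
schema error: expected keys grip, dx, dy, dz, turn
```

Run:
```python
from plant import *
import numpy as np,cv2,pickle
from scipy.spatial.transform import Rotation as R
s=get_state();print(s["clock"],np.round(s["q"],2),np.round(s["tool_pos"],4),np.round(s["contact_force"],1))
M=R.from_quat(s["eef_rot"]).as_matrix();print(M.round(3), np.degrees(np.arctan2(M[1,1],M[0,1])))
p=snapshot("wrist");pickle.dump(p,open("w1.pkl","wb"));cv2.imwrite("pics/w1.png",p["img"][...,::-1])
```

```text
1.0 [ 1.29  0.69 -0.19  1.57  0.16  0.9  -0.22] [ 0.1942 -0.5941  0.2387] [-0.3  0.4 -0. ]
[[ 0.951  0.311  0.   ]
 [ 0.311 -0.951 -0.   ]
 [ 0.     0.    -1.   ]] -71.90388884838404
```

View pics/w1.png

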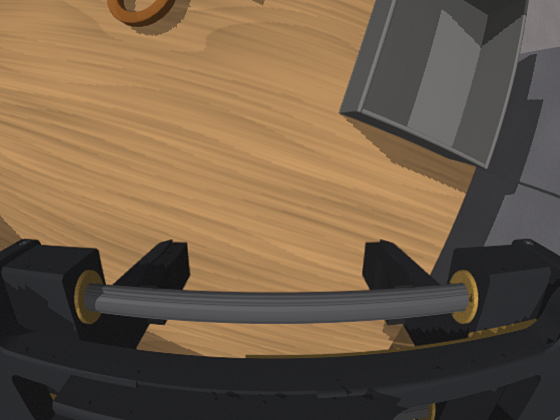

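The wrist picture shows the open fingers at about (175,270) and (375,270), over the bench to the right. The moves were refused because every row needs all five keys, so I'll resend them.

Request:
send_rows:
  series:
    - {"dx":26.9,"dy":-29.1,"dz":0,"turn":0,"grip":1}
    - {"dx":26.9,"dy":-29.1,"dz":0,"turn":0,"grip":1}
    - {"dx":26.9,"dy":-29.1,"dz":0,"turn":0,"grip":1}
    - {"dx":26.9,"dy":-29.1,"dz":0,"turn":0,"grip":1}
    - {"dx":26.9,"dy":-29.1,"dz":0,"turn":0,"grip":1}
    - {"dx":26.9,"dy":-29.1,"dz":0,"turn":0,"grip":1}
    - {"dx":26.9,"dy":-29.1,"dz":0,"turn":0,"grip":1}
    - {"dx":26.9,"dy":-29.1,"dz":0,"turn":0,"grip":1}
    - {"dx":26.9,"dy":-29.1,"dz":0,"turn":0,"grip":1}
    - {"dx":26.9,"dy":-29.1,"dz":0,"turn":0,"grip":1}
    - {"dx":26.9,"dy":-29.1,"dz":0,"turn":0,"grip":1}
    - {"dx":26.9,"dy":-29.1,"dz":0,"turn":0,"grip":1}
    - {"dx":26.9,"dy":-29.1,"dz":0,"turn":0,"grip":1}
    - {"dx":26.9,"dy":-29.1,"dz":0,"turn":0,"grip":1}
    - {"dx":26.9,"dy":-29.1,"dz":0,"turn":0,"grip":1}
    - {"dx":26.9,"dy":-29.1,"dz":0,"turn":0,"grip":1}
    - {"dx":26.9,"dy":-29.1,"dz":0,"turn":0,"grip":1}
    - {"dx":26.9,"dy":-29.1,"dz":0,"turn":0,"grip":1}
  force: 30

```text
clock: 2.85
tool_pos: [0.4924, 0.0558, 0.2389]
eef_rot: [0.988, 0.157, 0.0, 0.0]
contact_force: [0.1, -1.1, 0.2]
opening: 1.0
```

Request:
send_rows:
  series:
    - {"dx":0,"dy":0,"dz":0,"turn":-0.142,"grip":1}
    - {"dx":0,"dy":0,"dz":0,"turn":-0.142,"grip":1}
    - {"dx":0,"dy":0,"dz":0,"turn":-0.142,"grip":1}
    - {"dx":0,"dy":0,"dz":0,"turn":-0.142,"grip":1}
    - {"dx":0,"dy":0,"dz":0,"turn":-0.142,"grip":1}
    - {"dx":0,"dy":0,"dz":0,"turn":-0.142,"grip":1}
    - {"dx":0,"dy":0,"dz":0,"turn":-0.142,"grip":1}
    - {"dx":0,"dy":0,"dz":0,"turn":-0.142,"grip":1}
    - {"dx":0,"dy":0,"dz":0,"turn":-0.142,"grip":1}
    - {"dx":0,"dy":0,"dz":0,"turn":-0.142,"grip":1}
    - {"dx":0,"dy":0,"dz":0,"turn":-0.142,"grip":1}
    - {"dx":0,"dy":0,"dz":0,"turn":-0.142,"grip":1}
    - {"dx":0,"dy":0,"dz":0,"turn":-0.142,"grip":1}
    - {"dx":0,"dy":0,"dz":0,"turn":-0.142,"grip":1}
    - {"dx":0,"dy":0,"dz":0,"turn":-0.142,"grip":1}
    - {"dx":0,"dy":0,"dz":0,"turn":0,"grip":1}

```text
clock: 4.45
tool_pos: [0.4918, 0.054, 0.2386]
eef_rot: [0.341, 0.94, 0.0, -0.0]
contact_force: [0.3, -0.1, 0.2]
opening: 1.0
```

Run:
```python
from plant import *
import numpy as np,cv2,pickle
from scipy.spatial.transform import Rotation as R
s=get_state();print(s["clock"],np.round(s["q"],2),np.round(s["tool_pos"],4),np.round(s["contact_force"],1))
M=R.from_quat(s["eef_rot"]).as_matrix();print(M.round(3), np.degrees(np.arctan2(M[1,1],M[0,1])))
p=snapshot("wrist");pickle.dump(p,open("w1.pkl","wb"));cv2.imwrite("pics/w2.png",p["img"][...,::-1])
```

```text
4.45 [ 0.27  0.61 -0.75  1.93  0.56  0.82  0.08] [0.4918 0.054  0.2386] [ 0.3 -0.1  0.2]
[[-0.768  0.641 -0.   ]
 [ 0.641  0.768  0.   ]
 [ 0.     0.    -1.   ]] 50.13004997841048
```

View pics/w2.png

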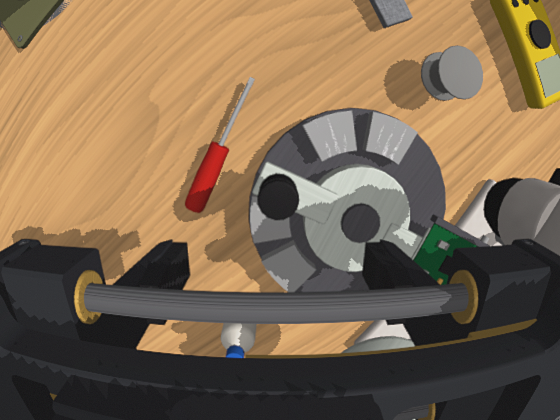

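```bash
cat >> h.py <<'E'
def projw(p,X):
    f=210/np.tan(np.radians(p["fov_y"]/2))
    c=np.atleast_2d(X)@p["R"].T+p["t"]
    th=np.arctan2(np.hypot(c[:,0],c[:,1]),c[:,2]);ph=np.arctan2(c[:,1],c[:,0])
    return np.c_[f*th*np.cos(ph)+p["cx"],f*th*np.sin(ph)+p["cy"]]
def cloudw(p,m=None):
    f=210/np.tan(np.radians(p["fov_y"]/2))
    if m is None: m=np.ones(p["depth"].shape,bool)
    v,u=np.nonzero(m&(p["depth"]>0));z=p["depth"][v,u]
    dx=u-p["cx"];dy=v-p["cy"];r=np.hypot(dx,dy)+1e-9;th=r/f
    c=np.c_[np.tan(th)*dx/r*z,np.tan(th)*dy/r*z,z]
    return (c-p["t"])@p["R"],p["img"][v,u]
E
python3 - <<'E'
from h import *
import pickle
p=pickle.load(open("w1.pkl","rb"))
print(projw(p,[[.492,.0535,.118],[.5835,.097,.06],[.4918,.054,.2386]]))
X,C=cloudw(p)
k=(np.hypot(X[:,0]-.492,X[:,1]-.054)<.045)&(X[:,2]>.112)&(X[:,2]<.125)&(C.max(1)<70)
print(k.sum(),X[k].mean(0),(X[k].min(0)+X[k].max(0))/2,X[k].min(0),X[k].max(0))
k=(np.hypot(X[:,0]-.583,X[:,1]-.097)<.03)&(X[:,2]>.04)&(C.max(1)<70);print(np.median(X[k],0),k.sum())
E
```

```text
[[275.72001858 201.04353958]
 [360.72898853 226.03622799]
 [275.98644745 259.72072749]]
1313 [0.49151847 0.05609625 0.11910424] [0.49208233 0.05565755 0.11679569] [0.47482869 0.0381688  0.1120114 ] [0.50933598 0.0731463  0.12157998]
[0.57794065 0.09758192 0.0594139 ] 1283
```

Request:
send_rows:
  series:
    - {"dx":0.8,"dy":1.0,"dz":30,"turn":0,"grip":1}
    - {"dx":0,"dy":0,"dz":30,"turn":0,"grip":1}
    - {"dx":0,"dy":0,"dz":30,"turn":0,"grip":1}
    - {"dx":0,"dy":0,"dz":30,"turn":0,"grip":1}
    - {"dx":0,"dy":0,"dz":20,"turn":0,"grip":1}
    - {"dx":0,"dy":0,"dz":19,"turn":0,"grip":1}
    - {"dx":0,"dy":0,"dz":0,"turn":0,"grip":1}
    - {"dx":0,"dy":0,"dz":0,"turn":0,"grip":0}
    - {"dx":0,"dy":0,"dz":0,"turn":0,"grip":0}
    - {"dx":0,"dy":0,"dz":0,"turn":0,"grip":0}
    - {"dx":0,"dy":0,"dz":0,"turn":0,"grip":0}
    - {"dx":0,"dy":0,"dz":0,"turn":0,"grip":0}
    - {"dx":0,"dy":0,"dz":0,"turn":0,"grip":0}
    - {"dx":0,"dy":0,"dz":0,"turn":0,"grip":0}
  force: 35

```text
clock: 5.9
tool_pos: [0.4924, 0.056, 0.0799]
eef_rot: [0.341, 0.94, 0.001, 0.0]
contact_force: [-0.0, -1.4, -0.6]
opening: 0.4
```

Run:
```python
from plant import *
import numpy as np
s=get_state();print(s["clock"],np.round(s["tool_pos"],4),np.round(s["contact_force"],1),s["opening"]*88)
```

```text
5.9 [0.4924 0.056  0.0799] [-0.  -1.4 -0.6] 35.22726642973836
```

Gripped at 35.2 mm opening, which matches the 36 mm knob, with only small forces. Lifting 20 mm.

Request:
send_rows:
  series:
    - {"dx":0,"dy":0,"dz":-5,"turn":0,"grip":0}
    - {"dx":0,"dy":0,"dz":-5,"turn":0,"grip":0}
    - {"dx":0,"dy":0,"dz":-5,"turn":0,"grip":0}
    - {"dx":0,"dy":0,"dz":-5,"turn":0,"grip":0}
    - {"dx":0,"dy":0,"dz":0,"turn":0,"grip":0}
    - {"dx":0,"dy":0,"dz":0,"turn":0,"grip":0}

```text
clock: 6.5
tool_pos: [0.4923, 0.0558, 0.0999]
eef_rot: [0.341, 0.94, 0.001, 0.0]
contact_force: [5.3, 1.6, -8.2]
opening: 0.406
```

Run:
```python
from plant import *
from h import *
import numpy as np,cv2
s=get_state();print(s["clock"],np.round(s["tool_pos"],4),np.round(s["contact_force"],1),s["opening"]*88)
# plan: arc rows. shift along tool axes as they stand at row start (before turn) 
from scipy.spatial.transform import Rotation as R
M=R.from_quat(s["eef_rot"]).as_matrix();x,y=M[:2,0],M[:2,1]
tp=s["tool_pos"][:2]
ax=np.array([.582,.0972]);tgt=np.radians(69.6)
v=tp-ax;a0=np.arctan2(-v[1],-v[0]);r0=np.hypot(*v);print("a0",np.degrees(a0),r0)
n=12;d=(tgt-a0)/n
ch=2*.1*np.sin(d/2);
# chord dir for first step: mid-angle tangent
am=a0+d/2;t=np.array([np.sin(am),-np.cos(am)])
print("per row rad",d,"chord mm",ch*1e3,"tool dx,dy",ch*1e3*t@x,ch*1e3*t@y)
p=snapshot("side");cv2.imwrite("pics/s2.png",cv2.resize(p["img"][60:310,150:350,::-1],None,fx=2.4,fy=2.4))
```

```text
6.5 [0.4923 0.0558 0.0999] [ 5.3  1.6 -8.2] 35.75835123355267
a0 24.75464405955011 0.0987750618450467
per row rad 0.06522492628247072 chord mm 6.521336498824268 tool dx,dy -5.979900761027722 -2.6016558197534496
```

View pics/s2.png

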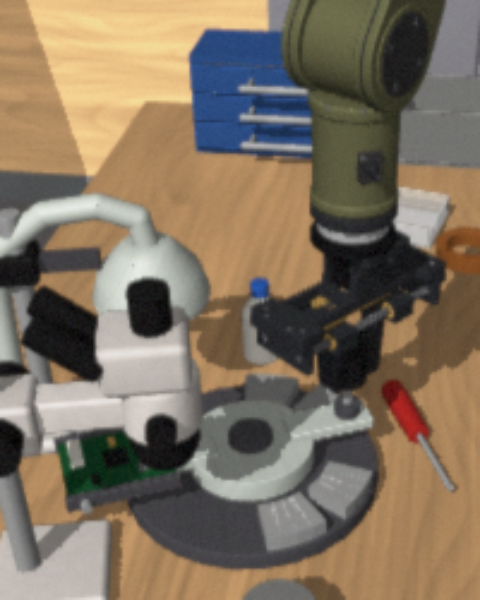

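Request:
send_rows:
  series:
    - {"dx":-5.98,"dy":-2.6,"dz":0,"turn":-0.065,"grip":0}
    - {"dx":-5.98,"dy":-2.6,"dz":0,"turn":-0.065,"grip":0}
    - {"dx":-5.98,"dy":-2.6,"dz":0,"turn":-0.065,"grip":0}
    - {"dx":-5.98,"dy":-2.6,"dz":0,"turn":-0.065,"grip":0}
    - {"dx":-5.98,"dy":-2.6,"dz":0,"turn":-0.065,"grip":0}
    - {"dx":-5.98,"dy":-2.6,"dz":0,"turn":-0.065,"grip":0}
    - {"dx":0,"dy":0,"dz":0,"turn":0,"grip":0}

```text
clock: 7.25
tool_pos: [0.5154, 0.0242, 0.0994]
eef_rot: [0.152, 0.988, 0.001, 0.0]
contact_force: [4.1, 3.8, -7.7]
opening: 0.396
```

```bash
cat > plan.py <<'E'
from plant import *
import numpy as np,sys
from scipy.spatial.transform import Rotation as R
s=get_state();print(s["clock"],np.round(s["tool_pos"],4),np.round(s["contact_force"],1),np.round(s["moment"],2),s["opening"]*88,np.round(s["q"],2))
M=R.from_quat(s["eef_rot"]).as_matrix();x,y=M[:2,0],M[:2,1]
tp=s["tool_pos"][:2]
ax=np.array([.582,.0972]);tgt=np.radians(69.6)
v=tp-ax;a0=np.arctan2(-v[1],-v[0]);r0=np.hypot(*v);print("a0",np.degrees(a0),r0,"jaw",np.degrees(np.arctan2(y[1],y[0])))
n=int(sys.argv[1]);d=(tgt-a0)/n
ch=2*.1*np.sin(d/2);am=a0+d/2;t=np.array([np.sin(am),-np.cos(am)])
print("per row rad",d,"chord mm",ch*1e3,"tool dx,dy",ch*1e3*t@x,ch*1e3*t@y)
E
python3 plan.py 6
```

```text
7.25 [0.5154 0.0242 0.0994] [ 4.1  3.8 -7.7] [ 0.52 -1.02 -0.02] 34.85663107862412 [ 0.25  0.85 -0.65  1.99  0.91  0.62  0.24]
a0 47.65192332515093 0.098818654519166 jaw 72.53219938427306
per row rad 0.06384436707604751 chord mm 6.383352445228254 tool dx,dy -5.873674293753544 -2.4994270103375626
```

Request:
send_rows:
  series:
    - {"dx":-5.9,"dy":-2.5,"dz":0,"turn":-0.065,"grip":0}
    - {"dx":-5.9,"dy":-2.5,"dz":0,"turn":-0.065,"grip":0}
    - {"dx":-5.9,"dy":-2.5,"dz":0,"turn":-0.065,"grip":0}
    - {"dx":-5.9,"dy":-2.5,"dz":0,"turn":-0.065,"grip":0}
    - {"dx":-5.9,"dy":-2.5,"dz":0,"turn":-0.065,"grip":0}
    - {"dx":-5.9,"dy":-2.5,"dz":0,"turn":-0.065,"grip":0}
    - {"dx":0,"dy":0,"dz":0,"turn":0,"grip":0}

```text
clock: 7.95
tool_pos: [0.548, 0.004, 0.0992]
eef_rot: [-0.042, 0.999, 0.0, 0.0]
contact_force: [3.8, 2.7, -8.4]
opening: 0.399
```

```bash
sed -i 's/.582,.0972/.583,.0979/;s/69.6/69.8/' plan.py; python3 plan.py 1
python3 - <<'E'
from plant import *
from h import *
import cv2,pickle
p=snapshot("top");pickle.dump(p,open("t3.pkl","wb"));cv2.imwrite("pics/t3.png",cv2.resize(p["img"][90:270,170:370,::-1],None,fx=3,fy=3,interpolation=cv2.INTER_CUBIC))
E
```

```text
7.95 [0.548  0.004  0.0992] [ 3.8  2.7 -8.4] [ 0.44 -1.23 -0.24] 35.12122348694764 [ 0.35  0.91 -0.77  1.89  0.94  0.75  0.68]
a0 69.56360436282557 0.10018567500459388 jaw 94.81683658140891
per row rad 0.004125882206043707 chord mm 0.4125879279606971 tool dx,dy -0.37351969132573787 -0.17524792131994502
```

View pics/t3.png

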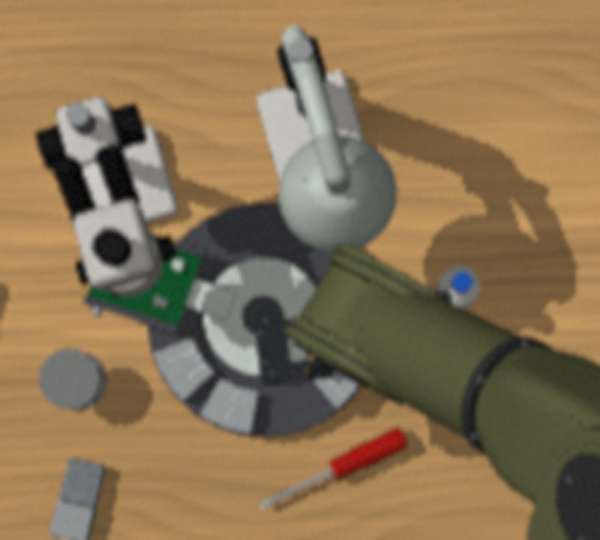

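The board is now under the microscope head at zoomed pixel (150,285). The arm is clear of the hood and the bottle. Lowering the pin.

Request:
send_rows:
  series:
    - {"dx":-0.4,"dy":-0.2,"dz":3,"turn":0,"grip":0}
    - {"dx":0,"dy":0,"dz":3,"turn":0,"grip":0}
    - {"dx":0,"dy":0,"dz":2,"turn":0,"grip":0}
    - {"dx":0,"dy":0,"dz":2,"turn":0,"grip":0}
    - {"dx":0,"dy":0,"dz":0,"turn":0,"grip":0}

```text
clock: 8.5
tool_pos: [0.5478, 0.0041, 0.0894]
eef_rot: [-0.042, 0.999, 0.0, 0.0]
contact_force: [4.7, 1.7, -6.6]
opening: 0.397
```

```bash
python3 plan.py 1
```

```text
8.5 [0.5478 0.0041 0.0894] [ 4.7  1.7 -6.6] [ 0.45 -1.13 -0.29] 34.92958651163943 [ 0.34  0.92 -0.75  1.9   0.96  0.73  0.66]
a0 69.44349665181839 0.1002098958541859 jaw 94.81090630900223
per row rad 0.006222157220152624 chord mm 0.6222147182977772 tool dx,dy -0.5630468251427748 -0.26481960193695914
```

The lift is about 9.5 mm, below the arc top, and the spring is still pulling down with 6.6 N. The pin is therefore in the notch, so I'll continue down.

Request:
send_rows:
  series:
    - {"dx":0,"dy":0,"dz":3,"turn":0,"grip":0}
    - {"dx":0,"dy":0,"dz":3,"turn":0,"grip":0}
    - {"dx":0,"dy":0,"dz":2,"turn":0,"grip":0}
    - {"dx":0,"dy":0,"dz":1,"turn":0,"grip":0}
    - {"dx":0,"dy":0,"dz":0,"turn":0,"grip":0}

```text
clock: 9.0
tool_pos: [0.5478, 0.0041, 0.0806]
eef_rot: [-0.042, 0.999, 0.0, 0.0]
contact_force: [4.7, 1.6, -3.7]
opening: 0.398
```

```bash
python3 plan.py 1
```

```text
9.0 [0.5478 0.0041 0.0806] [ 4.7  1.6 -3.7] [ 0.45 -1.06 -0.33] 35.05011809416934 [ 0.33  0.94 -0.74  1.9   0.98  0.72  0.65]
a0 69.45204279602557 0.10016201943430135 jaw 94.82282979374368
per row rad 0.006072998865387369 chord mm 0.6072989532883944 tool dx,dy -0.5495149050295594 -0.25854470826294584
```

Request:
send_rows:
  series:
    - {"dx":0,"dy":0,"dz":0,"turn":0,"grip":0.7}
    - {"dx":0,"dy":0,"dz":0,"turn":0,"grip":0.8}
    - {"dx":0,"dy":0,"dz":0,"turn":0,"grip":0.8}
    - {"dx":0,"dy":0,"dz":0,"turn":0,"grip":0.8}
    - {"dx":0,"dy":0,"dz":0,"turn":0,"grip":0.8}
    - {"dx":0,"dy":0,"dz":-10,"turn":0,"grip":0.8}
    - {"dx":0,"dy":0,"dz":-20,"turn":0,"grip":0.8}
    - {"dx":0,"dy":0,"dz":-30,"turn":0,"grip":0.8}
    - {"dx":0,"dy":0,"dz":-30,"turn":0,"grip":0.8}
    - {"dx":0,"dy":0,"dz":-30,"turn":0,"grip":0.8}

```text
clock: 10.0
tool_pos: [0.5474, 0.0042, 0.2025]
eef_rot: [-0.042, 0.999, 0.0, -0.0]
contact_force: [0.4, -0.7, 0.7]
opening: 0.797
```

```bash
python3 plan.py 1;  python3 - <<'E'
from plant import *
from h import *
import cv2,pickle
p=snapshot("side");pickle.dump(p,open("s4.pkl","wb"));cv2.imwrite("pics/s4.png",cv2.resize(p["img"][60:310,150:350,::-1],None,fx=2.4,fy=2.4))
p=snapshot("wrist");pickle.dump(p,open("w4.pkl","wb"));cv2.imwrite("pics/w4.png",p["img"][...,::-1])
E
```

```text
10.0 [0.5474 0.0042 0.2025] [ 0.4 -0.7  0.7] [ 0.09 -0.18  0.02] 70.14024818388047 [ 0.42  0.77 -0.9   1.82  0.75  0.93  0.83]
a0 69.17179148993691 0.10025946363713176 jaw 94.86205568977503
per row rad 0.010964306889648778 chord mm 1.0964251969506416 tool dx,dy -0.9906351698643868 -0.4698831333256716
```

View pics/s4.png

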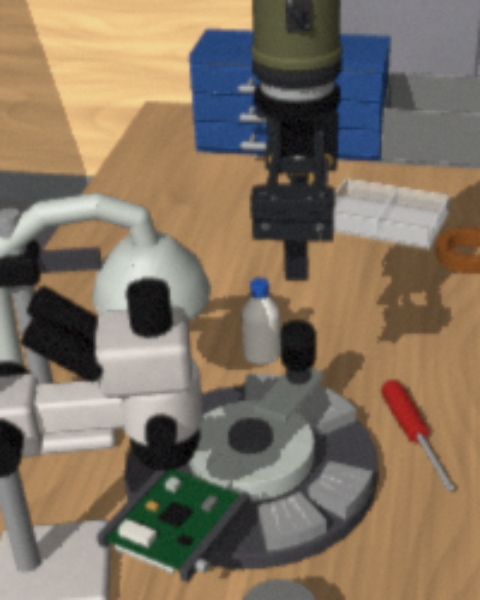

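View pics/w4.png

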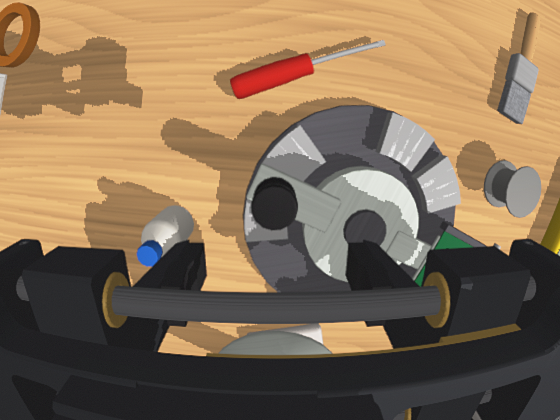

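The knob is free and upright at side zoomed pixel (297,350), and the board is at (175,520). I'll check the knob height, the board centre and the lens position numerically.

Run:
```python
from plant import *
from h import *
import pickle
w=pickle.load(open("w4.pkl","rb"));s=pickle.load(open("s4.pkl","rb"));d=pickle.load(open("p0.pkl","rb"))
X,C=cloudw(w);k=(np.hypot(X[:,0]-.548,X[:,1]-.004)<.03)&(X[:,2]>.105)&(X[:,2]<.15)&(C.max(1)<70)
print("wrist knob",k.sum(),np.median(X[k],0),np.percentile(X[k],[2,98],axis=0).round(4).tolist(),(X[k].min(0)+X[k].max(0))/2)
X0,C0=cloudw(pickle.load(open("w1.pkl","rb")));k=(np.hypot(X0[:,0]-.492,X0[:,1]-.055)<.03)&(X0[:,2]>.105)&(C0.max(1)<70)
print("start knob top z",np.percentile(X0[k,2],[50,98]))
for n,p,c in(("start",d["side"],(.493,.058)),("now",s,(.548,.004))):
    X,C=cloud(p);k=(np.hypot(X[:,0]-c[0],X[:,1]-c[1])<.03)&(X[:,2]>.08)&(X[:,2]<.15)&(C.max(1)<70);print("side",n,k.sum(),np.percentile(X[k,2],[2,50,90,98]))
t=snapshot("top")
X,C=cloud(t);k=(np.hypot(X[:,0]-.548,X[:,1]-.004)<.03)&(X[:,2]>.08)&(X[:,2]<.15)&(C.max(1)<70);print("top",k.sum(),np.median(X[k],0) if k.any() else 0)
C=C.astype(int)
for nm,p in(("side",s),("top",t)):
    X,C=cloud(p);C=C.astype(int);k=(C[:,1]>C[:,0]*1.4)&(C[:,1]>C[:,2]*1.2)&(np.hypot(X[:,0]-.628,X[:,1]-.22)<.09)&(X[:,2]>.04)
    print(nm,"green",k.sum(),X[k].mean(0),X[k].min(0),X[k].max(0))
X,C=cloud(t);k=(C.max(1)<60)&(X[:,2]>.17)&(np.hypot(X[:,0]-.628,X[:,1]-.22)<.05);print("lens stack top",k.sum(),X[k].mean(0),X[k].min(0),X[k].max(0))
X,C=cloud(s);k=(C.max(1)<60)&(X[:,2]>.12)&(X[:,2]<.2)&(np.hypot(X[:,0]-.628,X[:,1]-.22)<.06);print("lens side",k.sum(),X[k].mean(0),X[k].min(0),X[k].max(0))
for o in ["spool","flux","driver","meter","tray"]:
    for nm,p,q in(("top",t,d["top"]),):
        r=regions_of(t,o)
        if r:print(o,round(r[0]["score"],2),np.median(cloud(t,r[0]["pixels"])[0],0).round(3))
print(get_state()["clock"])
```

```text
wrist knob 1711 [0.54665301 0.00436857 0.11930954] [[0.5318, -0.0111, 0.1112], [0.5635, 0.02, 0.1208]] [0.54812317 0.00460494 0.1136001 ]
start knob top z [0.34175501 0.34710687]
side start 282 [0.08201478 0.10822678 0.11803561 0.11884661]
side now 254 [0.08145441 0.10779388 0.11805158 0.11915226]
top 0 0
side green 918 [0.62562096 0.22340507 0.06185764] [0.57780038 0.16325596 0.05647053] [0.71388895 0.28099944 0.29249723]
top green 329 [0.61056848 0.20177726 0.06441912] [0.57835415 0.16146506 0.04877525] [0.65309264 0.2752383  0.23582526]
lens stack top 155 [0.63165213 0.21262493 0.2630067 ] [0.60843524 0.17285639 0.18587713] [0.67789928 0.26285138 0.3001392 ]
lens side 356 [0.61943605 0.2499604  0.16461094] [0.59992096 0.22113475 0.13419789] [0.65073357 0.27084936 0.19978538]
spool 0.76 [0.521 0.299 0.049]
flux 0.44 [ 0.609 -0.111  0.073]
driver 0.57 [ 0.436 -0.005  0.023]
meter 0.96 [0.566 0.459 0.036]
tray 0.71 [0.604 0.148 0.052]
10.4
```

```bash
python3 -c "
from plant import *
print(finish_job())"
```

```text
the job is handed in; nothing more can be done
None
```

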